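Slide a board carrier home in the test fixture and lock it

ROBOT

A 6-joint arm with a two-finger parallel gripper is mounted at the origin on a cart in front of the work surface, level with it; the furniture and walls round the work are solid. World frame = base frame: x ahead of the robot, y to its left, z up, the work surface at z = 0. Lengths are in mm, angles in rad, forces in N, time in s.
With the tool pointing down it reaches from about 300 to 775 mm from the base axis. Payload 14.6 kg.
Tool frame: the origin (TCP) lies at the very end of the fingers, on their centre line; the grasp point (between the pads) lies 19 mm behind it; z points along the fingers, y is the line along which they close (so a half turn about z gives the same grasp; the last joint's range is limited). The gripper opens to 94 mm and grips with 3 to 60 N. Pads are 16 mm wide; open, the fingers measure 119 mm over their backs; the gripper's body (75 mm by 177 mm) begins 78 mm behind the grasp point.
Start: joints at [1.177, 0.3, 1.521, -0, 1.321, -0.067], TCP at [176.555, 520.882, 205.446] pointing down, gripper open.
Joint ranges: [-3.03, 3.03], [-0.79, 2.21], [0.23, 2.52], [-1.04, 4.18], [0, 3.07], [-2.55, 2.55]. Speed limits (rad/s): [2.22, 2.22, 2.57, 3.14, 3.14, 3.14].

INTERFACE

Orientations are given as [roll, pitch, yaw] about the fixed x, y, z axes, in that order (R = Rz(yaw) Ry(pitch) Rx(roll)).
In Python, from cell import manip gives the robot as it stands.
- The arm moves only by the tool servo_tool, never from a script. Its argument "motion" is a list that holds one entry, the list of rows, each a list of 7 numbers: the shift along the world's x, y, z as a fraction of full scale, then the turn, a rotation vector about the world's x, y, z as a fraction of full scale, then the closure, from 0 (fully open) to 1 (shut). In form: [[[x, y, z, rx, ry, rz, gripper], ...]]. A call has 1 to 10 rows; each row is the pose to reach, as a shift and turn from the pose commanded when the call began, turning the shorter way round; what a row does not reach only later rows make up. Full scale, the value 1, is 0.5 m for a shift and pi rad for a turn. A row lasts 1/10 s, in which the tool goes at most 50 mm and 8.59 degrees, less where a joint would pass 70% of its speed; a pose out of reach is approached as far as the arm can. A call with a number of a shift or a turn outside -1 to 1 is refused whole. A call with a gripper value outside its range is refused whole. The fingers move at their own pace and stop on an object; "newtons" is the grip in N (left out, the last holds). Time passes only in rows, so rows that repeat a pose let the fingers close. It gives the time, the measured TCP pose, the force, the opening and the grip force at its end, in the units of the state.
- manip.read_state(): the state, without advancing time (a new reading comes with each control period).
- manip.camera(name): name is "scene" or "top" or "wrist"; returns a dict with "frame" (384x512x3 uint8, red, green, blue), "range_z" (384x512 float32, mm along the optical axis (not along the pixel's ray), 0 where there is no reading), "vfov" (degrees; the focal length in pixels is half the picture's height over the tangent of half this angle, whatever the lens; pixels are square), "cx", "cy" (the principal point, pixels), "cam_to_world" (4x4, takes a point from camera to world coordinates). Camera axes: x right, y down, z forward; pixel columns grow to the right and rows downward; lengths in mm; the calibration is good to about 2 mm. A picture is of the moment at which its call begins.
- manip.sign_off(): hands the job in; it is judged then, once.
The state is a dict: "clock": time; "joints": joint angles; "qd": joint speeds; "effort": joint torques, N m; "eef_pos": TCP position; "eef_rot": TCP orientation; "wrist_force": force on the tool from outside, world axes, zero at the start; "moment": the same for the moment, N m; "finger_gap": finger opening in mm; "finger_force": force on a finger pad.
Only numpy, scipy, OpenCV 4.12 (cv2) and the standard library are available. Lean on these libraries where they do the work, as an engineer would, in place of code of your own. Each camera call takes 0.05 s, during which the arm holds its last target. There are 200 camera calls.

TASK

With a fingertip, push the carrier with the green circuit board along the rails of the test fixture, by its yellow tab, until you feel it drop into its notches and it lies flat on the rails; then push the red knob of the hold-down arm round as far as it goes, so that the arm lies across the steel pad on the carrier. Only push: grip, lift or carry nothing, and leave the other things on the desk where they lie. Finish with the hand clear of everything.

Things in the scene. Friction and masses are not known exactly. Their poses are not given: they have to be found in the camera images.
- test_fixture: Board test fixture fixed to the desk: aluminium base 360 x 150 x 8 mm with two rails, 340 mm long. Origin: centre of the base's underside, on the desk. Its x axis points along the rails the way the carrier is to be pushed (roughly to the robot's right), z up; the hold-down arm stands on its +y side (away from the robot), where the base reaches to y = 115 mm.
- rail_tops (a point): centre between the rails, level with their tops, 34 mm above the desk, midway along. Steel rails 24 mm wide, centre lines 50 mm to either side (76 mm open gap between), dark side guides outside them up to 46 mm above the desk. Between the rails a probe head with pins, 32 mm high, fills x = 20 to 120 mm of the fixture; behind the carrier the gap is clear down to the base (8 mm).
- buffer (a point): face of the rubber buffers on the end plate (52 mm high) that closes the far end of the rails, at x = 166 mm of the fixture. They stop a carrier shot past its notches; the carrier's front edge ends 16 mm before them when home. An overshot carrier can be pushed back on the front of its tab.
- seat (a point): fixed point of the fixture: where the origin of carrier lies when it has dropped into its notches (x = 70, y = 0, z = 27 mm in the fixture's frame)
- carrier: Loose dark pallet 160 (its x, along the rails) x 120 x 8 mm with a green circuit board on it (parts to 20 mm above the pallet), 0.45 to 0.8 kg. It slides on four brass lugs 7 mm high; 1.5 mm play to either side guide. Origin: centre of the pallet, level with the bottom of the lugs: 34 mm above the desk while it slides, 27 mm when home. Axes parallel to the fixture's. Sliding takes 2 to 6 N.
- front_lug (a point): bottom of the front lug on the carrier's +y side (x = 55, y = 44.5 mm in its frame). The lugs are 12 mm long, the notches in the rails 16 mm long and 7 mm deep (2 mm play each way). All four lugs drop at the same place; then the pallet lies flat on the rails and stops against the notch ends.
- push_tab (a point): centre of the outer (rear, -x) face of the upright yellow tab on the carrier's rear edge: 60 mm wide, 4 mm thick, from 13 mm below to 13 mm above this point; its lowest 8 mm are level with the pallet. 80 mm behind the carrier's origin, 20 mm above it (54 mm above the desk while it slides, 47 mm when home). Push it in the fixture's +x direction, best in the lower half.
- clamp_pad (a point): centre of the top of the steel pad (22 x 14 x 6 mm) on the carrier's +y edge, across which the hold-down arm swings; its top is 48 mm above the desk when the carrier is home, 55 mm (in the arm's way) before
- latch (a joint): angle of the steel hold-down arm: 0 = open, pointing along the fixture's +x, beside the rail; grows as it turns clockwise seen from above; 1.57 = stop, pointing along the fixture's -y across the pad. It stays where it is left and needs about 1 N at the knob. It starts anywhere from 0 to 0.35.
- latch_pivot (a point): axis of the hold-down arm, fixed to the fixture at x = 70, y = 92 mm, 50 mm above the desk (underside of the arm; the arm is 6 mm thick, 14 mm wide)
- latch_knob (a point): point on the axis of the upright red knob at the end of the hold-down arm, 42 mm from the pivot, 72 mm above the desk; the knob is a cylinder 12 mm in diameter, from 56 to 87 mm above the desk. Near it only the circuit board's parts (to 62 mm) stand higher than 56 mm, from 16 mm beyond the closed knob towards the robot
- wick_reel: small blue reel of desoldering braid, 34 mm across, 8 mm high, lying flat on the desk past the right-hand end of the fixture; origin: centre of its underside
- screwdriver_0: orange and black screwdriver, 142 mm long, 21 mm thick, lying on the desk along the far side of the fixture; origin: centre of its underside
- flux_jar: small round tub with a green lid, 41 mm across, 29 mm high, on the desk to the left; origin: centre of its underside
- tape_orange: roll of orange tape lying flat, 68 mm across, 29 mm high, on the desk beyond and to the right of the fixture; origin: centre of its underside
- solder_spool: reel of solder with green and blue flanges standing on end, 60 mm across, 43 mm high, on the desk to the right; origin: centre of its underside
- side_cutters: pair of red-handled side cutters lying flat, 125 x 47 mm, 12 mm high, on the desk to the left; origin: centre of its underside

How it is judged:
By the outcome, as a careful person would: the job done as asked, in the order asked, and still so for the second after the job is handed in, with the robot touching nothing.
It also fails if it takes over 42 s, if anything falls off the work surface, if the arm or the gripper's body presses on something with over 40 N, if the wrist force passes 120 N, or if a joint passes its speed limit or range.

## Working session

There is one attempt and no reset: what is moved stays moved. The work goes in short steps, Python scripts to look and compute and a tool call to move; the robot and the scene stay as the last step left them, time stands still between calls to the robot, and variables do not carry over. Pictures are saved under pics/ and viewed, at most 10 in all, crops included, and the job is handed in when it is done.

Besides the shell and the picture viewer there is one more tool, called after "Emit:" by a JSON object that holds its "fn" and its "kwargs". servo_tool: Moves the arm, as the interface text tells. Its arguments: {"type":"object","properties":{"motion":{"type":"array"},"newtons":{"type":"number"}},"required":["motion"]}

```bash
mkdir -p pics
cat > h.py <<'E'
import numpy as np,cv2
from cell import manip
def cam(n):
    c=manip.camera(n); f=c["frame"]; z=c["range_z"].astype(float)
    h,w=z.shape; fl=h/2/np.tan(np.radians(c["vfov"])/2)
    u,v=np.meshgrid(np.arange(w),np.arange(h))
    P=np.stack([(u-c["cx"])/fl*z,(v-c["cy"])/fl*z,z,np.ones_like(z)],-1)@np.array(c["cam_to_world"]).T
    P=P[...,:3]; P[z==0]=np.nan
    return f,P
def save(n,f): cv2.imwrite("pics/"+n,cv2.cvtColor(f,cv2.COLOR_RGB2BGR))
E
python3 - <<'E'
from h import *
s=manip.read_state(); print(s)
f,P=cam("top"); save("top.png",f)
hsv=cv2.cvtColor(f,cv2.COLOR_RGB2HSV)
for n,lo,hi in [("yellow",(22,120,100),(35,255,255)),("red",(0,150,80),(6,255,255)),("green",(45,80,40),(85,255,255))]:
    m=cv2.inRange(hsv,lo,hi); k,l,st,ce=cv2.connectedComponentsWithStats(m)
    for i in range(1,k):
        if st[i,4]>15: print(n,st[i],ce[i].round(),np.nanmedian(P[l==i],0).round(1),np.nanmax(P[l==i],0).round(1))
E
```

```text
{'clock': 0.0, 'joints': array([ 1.17741197e+00,  3.00459965e-01,  1.52156498e+00, -7.75605230e-06,
        1.32072719e+00, -6.66133155e-02]), 'qd': array([ 0.00030274,  0.000865  ,  0.0014718 ,  0.00120719, -0.00084062,
        0.00096123]), 'effort': array([ 2.74908211e-05, -5.31808627e+01, -3.52736020e+01,  7.08492519e-02,
        2.44693703e-02, -7.76912998e-05]), 'eef_pos': array([176.45297647, 520.64801012, 204.89925975]), 'eef_rot': array([-3.14043524e+00, -6.96838188e-05,  2.81482350e+00]), 'wrist_force': array([ 0.14271801,  0.30128163, -0.17990334]), 'moment': array([-0.01279003, -0.05759992, -0.03063026]), 'finger_force': 0.0, 'finger_gap': 93.98976344254142}
yellow [233  77  21  12 106] [242.  82.] [740.7  84.7 328.5] [751.6 105.1 458.8]
yellow [463 191   9  11  71] [466. 195.] [ 532.9 -523.8   90.5] [ 543.4 -514.9   96.9]
yellow [171 210   4  22  22] [173. 220.] [456.4 271.6  67.3] [484.8 275.1  70. ]
yellow [174 211   6  22  55] [177. 222.] [454.5 263.1  50.2] [485.4 269.7  55.5]
red [ 89 165  11  11  82] [ 94. 170.] [580.2 473.  121.7] [595.2 488.5 145.3]
red [168 186   6   6  29] [171. 188.] [554.9 289.1  18. ] [562.2 298.2  25.2]
red [181 187  13   6  63] [187. 190.] [551.  246.   16.8] [559.6 261.6  25.5]
red [116 218  23  31  90] [129. 232.] [431.4 401.5   7.5] [470.1 441.8  12.8]
red [112 220  18  34  92] [119. 238.] [409.9 431.3  10.9] [463.1 451.3  17.6]
green [131 183   8  13  26] [133. 190.] [542.  393.5  27.2] [567.3 400.8  35.3]
green [137 182   7  13  23] [141. 187.] [553.4 370.7  27.1] [570.2 383.9  32. ]
green [376 182  21  21  61] [382. 194.] [ 546.3 -308.9    2.9] [ 576.1 -302.6   47.7]
green [180 211  24  25 183] [188. 224.] [449.2 236.7  52.6] [485.  253.4  62.5]
green [190 211  35  28 261] [211. 223.] [456.6 160.3  52.8] [485.3 228.1  58.8]
green [463 253  43  32 424] [484. 268.] [ 341.3 -603.8    3.1] [ 380.3 -539.1   10.5]
```

View pics/top.png

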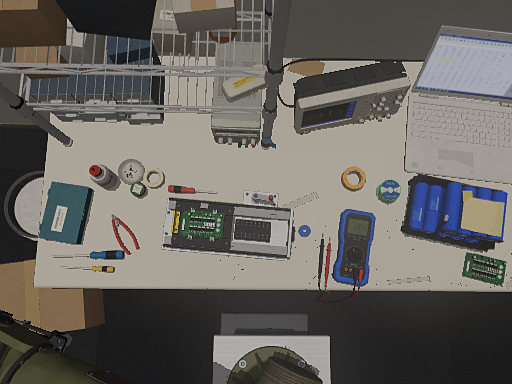

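The picture shows the fixture at cols 163–293, rows 197–258, with the yellow tab at about (177,222) and the red knob near (265,198). Next I'll take a close look from above it.

Emit:
{"fn": "servo_tool", "kwargs": {"motion": [[[0.5,-0.78,0.2,0,0,-0.395,1],[0.5,-0.78,0.2,0,0,-0.395,1],[0.5,-0.78,0.2,0,0,-0.395,1],[0.5,-0.78,0.2,0,0,-0.395,1],[0.5,-0.78,0.2,0,0,-0.395,1],[0.5,-0.78,0.2,0,0,-0.395,1],[0.5,-0.78,0.2,0,0,-0.395,1],[0.5,-0.78,0.2,0,0,-0.395,1],[0.5,-0.78,0.2,0,0,-0.395,1],[0.5,-0.78,0.2,0,0,-0.395,1]]], "newtons": 10}}

```text
clock: 1.05
eef_pos: [427.8, 128.0, 306.0]
eef_rot: [3.141, 0.0, 1.57]
wrist_force: [1.1, -0.3, 0.2]
finger_gap: 17.6
finger_force: 0.0
```

Run:
```python
from h import *
s=manip.read_state(); print(s["clock"],s["eef_pos"],s["eef_rot"],s["finger_gap"])
f,P=cam("wrist"); save("w1.png",f); np.savez("w1.npz",f=f,P=P)
f,P=cam("scene"); save("s1.png",f)
```

```text
1.05 [427.84428463 128.01194026 305.95285434] [3.14114110e+00 2.75011352e-04 1.56966866e+00] 17.609952117969215
```

View pics/w1.png

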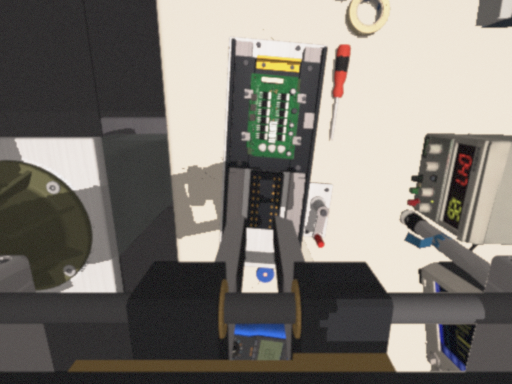

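The wrist picture shows the tab at (278,65), the board at (273,115), the arm pivot near (320,205) and the knob near (320,240).

Run:
```python
from h import *
d=np.load("w1.npz"); f,P=d["f"],d["P"]; hsv=cv2.cvtColor(f,cv2.COLOR_RGB2HSV)
def comp(n,lo,hi,box,zr):
    m=cv2.inRange(hsv,lo,hi)>0; x0,x1,y0,y1=box; b=np.zeros_like(m); b[y0:y1,x0:x1]=1
    m&=b&(P[...,2]>zr[0])&(P[...,2]<zr[1]); Q=P[m]
    print(n,len(Q),np.median(Q,0).round(1),np.percentile(Q,2,axis=0).round(1),np.percentile(Q,98,axis=0).round(1)); return Q
Y=comp("tab",(20,120,80),(35,255,255),(245,310,50,80),(30,90))
T=Y[Y[:,2]>62]; r=cv2.minAreaRect(T[:,:2].astype(np.float32)); print("tab top",r)
R=comp("knob",(0,150,60),(6,255,255),(300,340,225,260),(40,95))
R2=R[R[:,2]>84]; print("knob top",len(R2),R2.mean(0) if len(R2) else "")
print(P[205,312:332:3].round(0).tolist())
# guides: for columns in y, min/max x of z 43..49 
Q=P[30:240,200:335].reshape(-1,3); Q=Q[(Q[:,2]>42)&(Q[:,2]<50)]
L=[]
for y in range(100,300,10):
    q=Q[abs(Q[:,1]-y)<5]
    if len(q)>5: L.append((y,np.percentile(q[:,0],1),np.percentile(q[:,0],99)));
L=np.array(L); print(L.round(1).tolist())
Q=P[20:240,200:335].reshape(-1,3); Q=Q[(Q[:,2]>5)&(Q[:,2]<12)]
print("base",np.percentile(Q,[1,99],axis=0).round(1))
# rail tops
Q=P[20:240,200:335].reshape(-1,3); Q=Q[(Q[:,2]>32)&(Q[:,2]<37)&(Q[:,1]<190)]
for y in range(60,190,15):
    q=Q[abs(Q[:,1]-y)<7][:,0]
    if len(q)>5: print(y,len(q),np.histogram(q,bins=range(360,520,5))[0].tolist())
```

```text
tab 553 [454.2 266.6  51.4] [425.  257.4  48.1] [483.5 272.9  67.7]
tab top ((454.6153259277344, 271.30596923828125), (3.110929012298584, 59.067588806152344), 85.80523681640625)
knob 53 [519.2  11.7  83.2] [516.    5.6  65. ] [523.1  13.9  87.6]
knob top 26 [520.0435097    9.46388146  86.24732536]
[[519.0, 47.0, 15.0], [520.0, 53.0, 31.0], [523.0, 56.0, 42.0], [527.0, 58.0, 46.0], [532.0, 58.0, 47.0], [546.0, 45.0, 9.0], [554.0, 41.0, -2.0]]
[[100.0, 372.6, 507.7], [110.0, 374.6, 508.3], [120.0, 375.1, 508.3], [130.0, 375.4, 509.1], [140.0, 377.2, 510.2], [150.0, 377.5, 511.3], [160.0, 377.8, 512.4], [170.0, 379.6, 513.1], [180.0, 379.9, 514.2], [190.0, 380.1, 515.0], [200.0, 382.0, 514.9], [210.0, 382.4, 516.0], [220.0, 382.5, 516.6], [230.0, 384.3, 517.7], [240.0, 384.6, 518.6], [250.0, 386.4, 519.0], [260.0, 386.6, 520.1], [270.0, 386.8, 520.9], [280.0, 388.5, 522.0], [290.0, 388.8, 522.7]]
base [[360.  -18.4   5.6]
 [550.  308.7  11.4]]
60 246 [0, 0, 2, 22, 25, 24, 24, 15, 0, 0, 0, 0, 0, 1, 0, 0, 0, 1, 0, 1, 0, 0, 0, 23, 26, 26, 28, 18, 0, 0, 0]
75 229 [0, 0, 0, 14, 23, 24, 25, 24, 2, 0, 0, 2, 0, 0, 0, 0, 0, 0, 0, 0, 0, 0, 0, 19, 22, 24, 24, 23, 3, 0, 0]
90 236 [0, 0, 0, 14, 23, 22, 24, 23, 9, 0, 0, 0, 0, 0, 0, 0, 0, 0, 1, 0, 0, 0, 0, 14, 23, 24, 23, 24, 12, 0, 0]
105 162 [0, 0, 0, 6, 19, 18, 23, 25, 17, 0, 0, 0, 0, 0, 0, 0, 0, 0, 1, 0, 0, 0, 0, 6, 18, 18, 8, 2, 1, 0, 0]
120 17 [0, 0, 0, 2, 4, 0, 4, 5, 2, 0, 0, 0, 0, 0, 0, 0, 0, 0, 0, 0, 0, 0, 0, 0, 0, 0, 0, 0, 0, 0, 0]
150 6 [0, 0, 0, 0, 6, 0, 0, 0, 0, 0, 0, 0, 0, 0, 0, 0, 0, 0, 0, 0, 0, 0, 0, 0, 0, 0, 0, 0, 0, 0, 0]
```

View pics/s1.png

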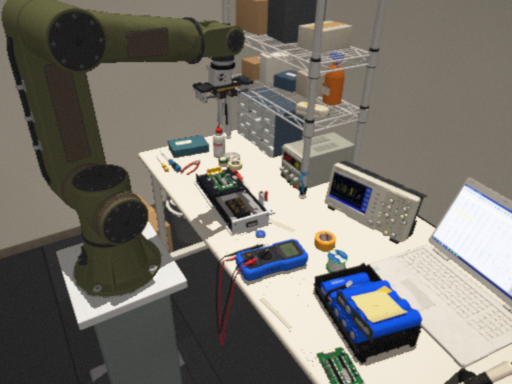

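The scene view confirms nothing stands in the way round the fixture. I'll tilt the tool so the tip leads and bring it behind the tab.

Emit:
{"fn": "servo_tool", "kwargs": {"motion": [[[0.06,0.344,-0.4,-0.083,0.0033,-0.0255,1],[0.06,0.344,-0.4,-0.083,0.0033,-0.0255,1],[0.06,0.344,-0.4,-0.083,0.0033,-0.0255,1],[0.06,0.344,-0.4,-0.083,0.0033,-0.0255,1],[0.06,0.344,-0.4,-0.083,0.0033,-0.0255,1],[0.06,0.344,-0.4,-0.083,0.0033,-0.0255,1],[0.06,0.344,-0.4,-0.083,0.0033,-0.0255,1],[0.06,0.34,-0.48,-0.083,0.0033,-0.0255,1],[0.06,0.334,-0.526,-0.083,0.0033,-0.0255,1],[0.06,0.334,-0.526,-0.083,0.0033,-0.0255,1]]]}}

```text
clock: 2.15
eef_pos: [455.8, 296.3, 41.8]
eef_rot: [-3.139, 0.263, 1.493]
wrist_force: [-0.3, 0.1, 0.5]
finger_gap: 0.1
finger_force: 0.0
```

Run:
```python
from h import *
s=manip.read_state(); print(s["clock"],s["eef_pos"],s["eef_rot"],s["wrist_force"],s["finger_gap"])
f,P=cam("wrist"); save("w2.png",f); np.savez("w2.npz",f=f,P=P)
```

```text
2.15 [455.81945537 296.34321847  41.80027246] [-3.13885687  0.26269868  1.49309006] [-0.27802763  0.13671652  0.52538337] 0.06493451152932816
```

View pics/w2.png

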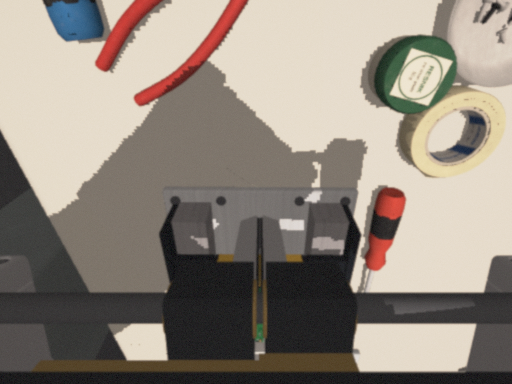

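The fingers hang centred between the rails behind the tab, at about (260,290). I'll push to about 25 mm short of the notches.

Emit:
{"fn": "servo_tool", "kwargs": {"motion": [[[-0.002,-0.022,0,0,0,0,1],[-0.0035,-0.042,0,0,0,0,1],[-0.005,-0.064,0,0,0,0,1],[-0.007,-0.09,0,0,0,0,1],[-0.009,-0.116,0,0,0,0,1],[-0.0115,-0.142,0,0,0,0,1],[-0.0135,-0.168,0,0,0,0,1],[-0.0155,-0.194,0,0,0,0,1],[-0.017,-0.21,0,0,0,0,1],[-0.018,-0.222,0,0,0,0,1]]]}}

```text
clock: 3.2
eef_pos: [448.4, 186.7, 44.2]
eef_rot: [3.139, 0.258, 1.492]
wrist_force: [0.7, 6.6, 4.9]
finger_gap: 0.1
finger_force: 3.7
```

Run:
```python
from h import *
s=manip.read_state(); print(s["clock"],s["eef_pos"],s["wrist_force"])
f,P=cam("wrist"); save("w3.png",f)
f,P=cam("top"); save("t3.png",cv2.resize(f[180:270,150:310],None,fx=4,fy=4,interpolation=cv2.INTER_CUBIC))
```

```text
3.2 [448.42928828 186.73959251  44.19297516] [0.69785768 6.6033707  4.85727809]
```

View pics/t3.png

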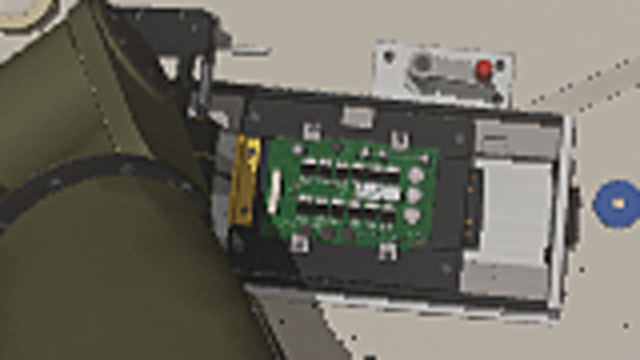

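The top crop shows the pad at (357,117) and the pivot at (422,62), so about 40 mm of travel remains. I'll continue slowly.

Emit:
{"fn": "servo_tool", "kwargs": {"motion": [[[-0.0005,-0.006,-0.001,0,0,0,1],[-0.001,-0.012,-0.002,0,0,0,1],[-0.0015,-0.018,-0.003,0,0,0,1],[-0.002,-0.024,-0.003,0,0,0,1],[-0.0025,-0.03,-0.003,0,0,0,1],[-0.003,-0.036,-0.003,0,0,0,1],[-0.0035,-0.042,-0.003,0,0,0,1],[-0.004,-0.047,-0.003,0,0,0,1],[-0.0043,-0.051,-0.003,0,0,0,1],[-0.0046,-0.054,-0.003,0,0,0,1]]]}}

```text
clock: 4.3
eef_pos: [445.9, 160.5, 41.9]
eef_rot: [3.14, 0.259, 1.493]
wrist_force: [0.2, 7.8, 5.4]
finger_gap: 0.4
finger_force: 3.8
```

Emit:
{"fn": "servo_tool", "kwargs": {"motion": [[[-0.0003,-0.003,0,0,0,0,1],[-0.0005,-0.006,0,0,0,0,1],[-0.0007,-0.009,0,0,0,0,1],[-0.001,-0.012,0,0,0,0,1]]]}}

```text
clock: 4.7
eef_pos: [445.5, 154.5, 41.9]
eef_rot: [3.14, 0.259, 1.493]
wrist_force: [0.8, 7.6, 5.4]
finger_gap: 0.2
finger_force: 3.8
```

Emit:
{"fn": "servo_tool", "kwargs": {"motion": [[[-0.0002,-0.002,0,0,0,0,1],[-0.0003,-0.004,0,0,0,0,1],[-0.0005,-0.006,0,0,0,0,1]]]}}

```text
clock: 5.0
eef_pos: [445.2, 151.5, 41.9]
eef_rot: [3.14, 0.259, 1.493]
wrist_force: [1.3, 8.0, 5.3]
finger_gap: 0.6
finger_force: 3.7
```

Emit:
{"fn": "servo_tool", "kwargs": {"motion": [[[-0.0002,-0.002,0,0,0,0,1],[-0.0003,-0.004,0,0,0,0,1],[-0.0005,-0.006,0,0,0,0,1]]]}}

```text
clock: 5.3
eef_pos: [444.9, 148.5, 41.8]
eef_rot: [3.14, 0.259, 1.493]
wrist_force: [1.8, 7.1, 4.4]
finger_gap: 0.4
finger_force: 3.5
```

Emit:
{"fn": "servo_tool", "kwargs": {"motion": [[[-0.0002,-0.002,0,0,0,0,1],[-0.0003,-0.004,0,0,0,0,1]]]}}

```text
clock: 5.5
eef_pos: [444.1, 145.9, 41.3]
eef_rot: [-3.141, 0.261, 1.493]
wrist_force: [0.3, 5.9, 2.5]
finger_gap: 0.7
finger_force: 2.9
```

Emit:
{"fn": "servo_tool", "kwargs": {"motion": [[[-0.0002,-0.002,0,0,0,0,1],[-0.0003,-0.004,0,0,0,0,1]]]}}

```text
clock: 5.7
eef_pos: [444.1, 144.1, 41.3]
eef_rot: [-3.142, 0.26, 1.493]
wrist_force: [1.2, 5.6, 2.9]
finger_gap: 0.1
finger_force: 2.9
```

Run:
```python
from h import *
f,P=cam("top")
hsv=cv2.cvtColor(f,cv2.COLOR_RGB2HSV)
m=cv2.inRange(hsv,(45,80,40),(85,255,255))>0; b=m*0; b[205:245,175:260]=1
Q=P[m&(b>0)]; print("board green now",len(Q),np.median(Q,0),np.percentile(Q[:,2],[10,25,50,75]))
f,P=cam("wrist"); save("w4.png",f)
```

```text
board green now 323 [nan nan nan] [nan nan nan nan]
```

```bash
cat >> h.py <<'E'
def board():
    f,P=cam("top"); hsv=cv2.cvtColor(f,cv2.COLOR_RGB2HSV)
    m=cv2.inRange(hsv,(45,80,40),(85,255,255))>0; m[:205]=m[245:]=0; m[:,:175]=m[:,260:]=0
    Q=P[m]; Q=Q[Q[:,2]>20]; print("board",len(Q),np.median(Q,0).round(1),np.percentile(Q[:,2],[10,25,50,75]).round(1))
E
python3 -c "
from h import *
board(); s=manip.read_state(); print(s['eef_pos'],s['wrist_force'])"
```

```text
board 319 [440.3  81.9  45.4] [42.3 43.6 45.4 46.8]
[444.13291099 144.02323397  41.29185751] [0.50275852 4.28261899 2.94813505]
```

The board fell by 7 mm (52.7 to 45.4), so the carrier is in its notches. Next I'll retreat, and check the clearance behind the knob.

Emit:
{"fn": "servo_tool", "kwargs": {"motion": [[[0.002,0.02,0,0,0,0,1],[0.004,0.05,0,0,0,0,1],[0.004,0.06,0.08,0,0,0,1],[0.004,0.06,0.16,0.0825,-0.0066,0,1],[0.004,0.06,0.24,0.0825,-0.0066,0,1],[0.004,0.06,0.3,0.0825,-0.0066,0,1],[0.004,0.06,0.34,0.0825,-0.0066,0,1],[0.004,0.06,0.34,0.0825,-0.0066,0,1]]]}}

```text
clock: 6.65
eef_pos: [446.8, 174.8, 213.4]
eef_rot: [3.138, -0.001, 1.494]
wrist_force: [-0.0, 1.0, -1.5]
finger_gap: 0.2
finger_force: 0.0
```

Run:
```python
from h import *
s=manip.read_state(); print(s["clock"],s["eef_pos"],s["eef_rot"],s["wrist_force"])
board()
f,P=cam("top")
for x0 in range(540,720,20):
    m=(P[...,0]>x0)&(P[...,0]<x0+20)&(P[...,1]>-60)&(P[...,1]<70)
    print(x0,P[m][:,2].max().round(),end="; ")
f,P=cam("wrist"); save("w5.png",f)
hsv=cv2.cvtColor(f,cv2.COLOR_RGB2HSV)
m=(cv2.inRange(hsv,(0,150,60),(6,255,255))>0)&(P[...,2]>84)&(P[...,2]<90)&(P[...,0]>470)&(P[...,0]<560)
print("knob",m.sum(),P[m].mean(0) if m.any() else "")
```

```text
6.65 [446.80243214 174.78695463 213.44984629] [ 3.13793729e+00 -6.77080811e-04  1.49359533e+00] [-0.01014681  1.01194499 -1.5423274 ]
board 204 [451.5  73.5  44.9] [41.8 43.4 44.9 46.5]
540 13.0; 560 6.0; 580 7.0; 600 6.0; 620 8.0; 640 7.0; 660 692.0; 680 727.0; 700 510.0; knob 0
```

View pics/w5.png

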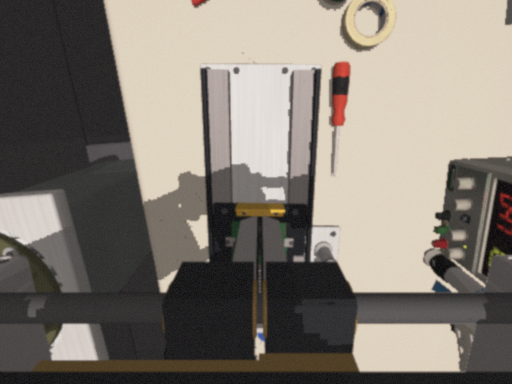

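Yellow tab at (260,210), carrier home; the arm base is at (325,240), and the region behind the knob is clear to x = 660. I'll go over behind the knob, turning the gripper so that its narrow side faces the shelf.

Emit:
{"fn": "servo_tool", "kwargs": {"motion": [[[0.02,-0.03,0,0,0,0.5,1],[0.05,-0.1,0,0,0,0.5,1],[0.1,-0.2,0,0,0,0.5,1],[0.198,-0.338,0,0,0,0.5,1],[0.198,-0.338,0,0,0,0.5,1],[0.198,-0.338,0,0,0,0.5,1],[0.198,-0.338,0,0,0,0.5,1],[0.198,-0.338,0,0,0,0.5,1],[0.198,-0.338,0,0,0,0.5,1],[0.198,-0.338,0,0,0,0.5,1]]]}}

```text
clock: 7.8
eef_pos: [544.5, 5.2, 209.0]
eef_rot: [-3.141, -0.002, 2.964]
wrist_force: [1.1, 0.4, 0.4]
finger_gap: 0.3
finger_force: 0.0
```

Emit:
{"fn": "servo_tool", "kwargs": {"motion": [[[0,0,0,0,0,0.02,1],[0,0,0,0,0,0.02,1]]]}}

```text
clock: 8.0
eef_pos: [544.6, 5.2, 209.3]
eef_rot: [-3.141, -0.002, 3.022]
wrist_force: [-0.2, -0.7, 0.3]
finger_gap: 0.7
finger_force: 0.0
```

Run:
```python
from h import *
s=manip.read_state(); print(s["clock"],s["eef_pos"],s["eef_rot"],s["joints"].round(2))
for c in ("wrist","top"):
    f,P=cam(c)
    if c=="wrist": save("w6.png",f)
    hsv=cv2.cvtColor(f,cv2.COLOR_RGB2HSV)
    m=(cv2.inRange(hsv,(0,130,60),(8,255,255))>0)&(P[...,2]>50)&(P[...,2]<92)&(P[...,0]>460)&(P[...,0]<570)&(abs(P[...,1]-20)<50)
    print(c,m.sum(),np.median(P[m],0) if m.any() else "")
ex=np.array([-.08,-.997]);ey=np.array([.997,-.08]);piv=np.array([528.8,49.1])
w0=None
for th in [-1,.14,.3,.5,.7,.9,1.1,1.3,1.45,1.57]:
    if th<0: r=np.array([42,20.])
    else:
        a,b=np.sin(th),np.cos(th); r=42*np.array([b,-a])+np.array([min(12.5,25*a)+6*a,min(8,16*b)+6*b])
    w=piv+r[0]*ex+r[1]*ey
    if w0 is None:w0=w
    print(th,w.round(1),((w-w0)/500).round(4))
```

```text
8.0 [544.57105809   5.23135161 209.29284391] [-3.14134916e+00 -1.85769720e-03  3.02197324e+00] [-0.06  0.29  1.53 -0.    1.33 -1.51]
wrist 84 [518.73677398   7.4491569   86.41593835]
top 0 
-1 [545.4   5.6] [0. 0.]
0.14 [533.2   2.7] [-0.0244 -0.0059]
0.3 [ 5.262e+02 -1.000e-01] [-0.0384 -0.0115]
0.5 [517.8  -1.9] [-0.0551 -0.0151]
0.7 [510.5   1.9] [-0.0698 -0.0074]
0.9 [504.2   7.6] [-0.0823  0.004 ]
1.1 [498.5  14.5] [-0.0938  0.0178]
1.3 [492.   22.4] [-0.1068  0.0336]
1.45 [488.   28.8] [-0.1148  0.0463]
1.57 [485.5  34. ] [-0.1198  0.0567]
```

View pics/w6.png

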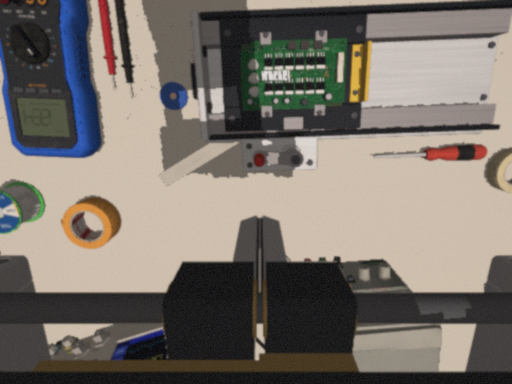

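The view shows the knob at (259,158), the pivot at (297,160) and the pad at (293,122), under the carrier's edge; the fingers have free room. I'll descend, then begin the sweep.

Emit:
{"fn": "servo_tool", "kwargs": {"motion": [[[0,0,-0.09,0,0,0,1],[0,0,-0.18,0,0,0,1],[0,0,-0.25,0,0,0,1],[0,0,-0.286,0,0,0,1],[0,0,-0.286,0,0,0,1]]]}}

```text
clock: 8.6
eef_pos: [543.4, 5.1, 65.1]
eef_rot: [-3.141, -0.004, 3.019]
wrist_force: [0.2, -0.5, 0.5]
finger_gap: 0.5
finger_force: 0.0
```

Emit:
{"fn": "servo_tool", "kwargs": {"motion": [[[-0.012,-0.003,0,0,0,0,1],[-0.024,-0.006,0,0,0,0,1],[-0.031,-0.009,0,0,0,0,1],[-0.038,-0.0115,0,0,0,0,1],[-0.046,-0.0135,0,0,0,0,1],[-0.055,-0.015,0,0,0,0,1]]]}}

```text
clock: 9.2
eef_pos: [517.3, -2.8, 68.2]
eef_rot: [-3.142, 0.002, 3.021]
wrist_force: [1.6, -0.2, 0.0]
finger_gap: 0.6
finger_force: 0.4
```

Emit:
{"fn": "servo_tool", "kwargs": {"motion": [[[-0.008,0.003,0,0,0,0,1],[-0.015,0.0077,0,0,0,0,1],[-0.021,0.013,0,0,0,0,1],[-0.027,0.019,0,0,0,0,1],[-0.033,0.0255,0,0,0,0,1],[-0.039,0.033,0,0,0,0,1],[-0.045,0.041,0,0,0,0,1],[-0.052,0.049,0,0,0,0,1],[-0.056,0.055,0,0,0,0,1],[-0.06,0.0615,0,0,0,0,1]]]}}

```text
clock: 10.2
eef_pos: [487.3, 28.4, 68.0]
eef_rot: [-3.142, 0.001, 3.021]
wrist_force: [-0.2, -0.2, -0.0]
finger_gap: 0.8
finger_force: 0.3
```

Emit:
{"fn": "servo_tool", "kwargs": {"motion": [[[-0.0025,0.005,0,0,0,0,1],[-0.005,0.01,0,0,0,0,1],[-0.005,0.013,0,0,0,0,1]]]}}

```text
clock: 10.5
eef_pos: [484.8, 34.6, 68.0]
eef_rot: [-3.141, 0.001, 3.021]
wrist_force: [-1.0, -8.3, 2.0]
finger_gap: 0.0
finger_force: 4.6
```

Emit:
{"fn": "servo_tool", "kwargs": {"motion": [[[0,0.003,0,0,0,0,1],[0,0.003,0,0,0,0,1]]]}}

```text
clock: 10.7
eef_pos: [484.8, 34.8, 67.9]
eef_rot: [-3.139, 0.001, 3.021]
wrist_force: [-2.4, -13.1, 1.7]
finger_gap: 0.2
finger_force: 6.8
```

Emit:
{"fn": "servo_tool", "kwargs": {"motion": [[[0,-0.03,0,0,0,0,1],[0,-0.06,0.03,0,0,0,1],[0.03,-0.08,0.12,0,0,0,1],[0.08,-0.08,0.2,0,0,0,1],[0.12,-0.08,0.28,0,0,0,1],[0.12,-0.08,0.3,0,0,0,1],[0.12,-0.08,0.3,0,0,0,1]]]}}

```text
clock: 11.4
eef_pos: [545.3, -3.8, 218.8]
eef_rot: [3.141, 0.003, 3.021]
wrist_force: [-1.1, 0.8, -0.6]
finger_gap: 0.8
finger_force: 0.0
```

Run:
```python
from h import *
s=manip.read_state(); print(s["clock"],s["eef_pos"],s["wrist_force"])
f,P=cam("wrist"); save("w7.png",f); hsv=cv2.cvtColor(f,cv2.COLOR_RGB2HSV)
m=(cv2.inRange(hsv,(0,130,60),(8,255,255))>0)&(P[...,2]>84)&(P[...,2]<92)&(P[...,0]>440)&(P[...,0]<570)
k=P[m].mean(0)[:2]; print(k,m.sum())
v=k-np.array([528.8,49.1]); fx=v@[-.08,-.997]; fy=v@[.997,-.08]; print("theta",np.arctan2(-fy,fx),np.hypot(fx,fy))
m=(cv2.inRange(hsv,(20,120,80),(35,255,255))>0)&(P[...,2]>50)&(P[...,2]<70)&(abs(P[...,0]-445)<45)&(P[...,1]>110)
print("tab top",m.sum(),np.percentile(P[m],[5,50,95],axis=0).round(1))
# rows of board tilt: fit plane on dark pallet surface z 38-46
g=(cv2.inRange(hsv,(45,80,40),(85,255,255))>0)&(P[...,2]>38)&(P[...,2]<52)&(P[...,1]<130)&(P[...,1]>0)&(abs(P[...,0]-440)<70)
Q=P[g]; A=np.c_[Q[:,:2]-Q[:,:2].mean(0),np.ones(len(Q))]
print("board plane",len(Q),np.linalg.lstsq(A,Q[:,2],rcond=None)[0])
```

```text
11.4 [545.30241963  -3.8057489  218.75795963] [-1.13115608  0.77397746 -0.60590473]
[485.98999641  52.17885698] 84
theta 1.5625226419126048 42.92935146934892
tab top 276 [[416.1 129.7  51.1]
 [440.8 132.5  58.8]
 [467.7 135.6  60.8]]
board plane 3122 [1.71419657e-03 6.38207316e-04 4.58672236e+01]
```

View pics/w7.png

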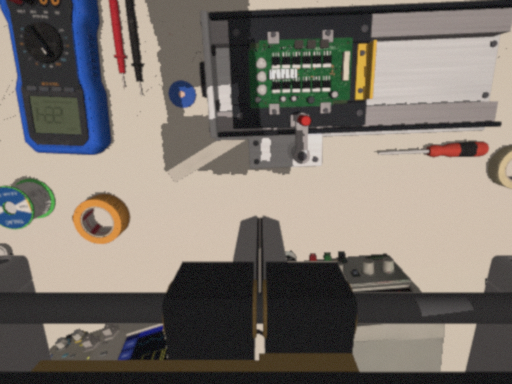

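The arm lies across the pad, with the knob at (304,120). The carrier is flat in its notches and the hand is clear.

```bash
python3 -c "
from cell import manip
print(manip.sign_off())"
```

```text
the job is handed in; nothing more can be done
None
```

The job is done and handed in at about 11.4 s: the carrier dropped 7 mm into its notches and measures flat, the hold-down arm is at its stop (about 1.56 rad) across the pad, and the hand is clear of everything.

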